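Reload the press rack with punches in reverse order

TASK

Lift the locking bar straight up and level out of the grey storage rack's U brackets and lay it, centred, in the brackets of the orange bar rest. Then move the three punches to the green press rack in reverse order (the one nearest the robot goes to the tray farthest from it, the middle one to the middle, the farthest to the nearest), setting each one gently down upright on the floor of its tray, not dropping it. Do not disturb the oil can or the tray of blanks.

Things in the scene. Friction and masses are not known exactly. Their poses are not given: they have to be found in the camera images.
- red_punch: loose steel press punch with red flange and red band, 90 mm tall, about 0.35 kg, standing on its flange. Origin: centre of the underside, z up along its axis; any yaw. Flange 40 mm diameter, 0 to 10 mm up; round body 28 mm diameter, 10 to 82 mm up (grip here, e.g. 72 mm up); tip 22 mm diameter to 90 mm.
- blue_punch: loose steel press punch with blue flange and blue band, 90 mm tall, about 0.35 kg, standing on its flange. Origin: centre of the underside, z up along its axis; any yaw. Flange 40 mm diameter, 0 to 10 mm up; round body 28 mm diameter, 10 to 82 mm up (grip here, e.g. 72 mm up); tip 22 mm diameter to 90 mm.
- yellow_punch: loose steel press punch with yellow flange and yellow band, 90 mm tall, about 0.35 kg, standing on its flange. Origin: centre of the underside, z up along its axis; any yaw. Flange 40 mm diameter, 0 to 10 mm up; round body 28 mm diameter, 10 to 82 mm up (grip here, e.g. 72 mm up); tip 22 mm diameter to 90 mm.
- red_holder: red square open tray fixed on the storage rack, in which the red punch stands at the start; it stays there. 62 x 62 mm outside, 22 mm high, walls and floor 4 mm. Origin: centre of its underside. It may be at the near, middle or far place of the storage rack.
- blue_holder: blue square open tray fixed on the storage rack, in which the blue punch stands at the start; it stays there. 62 x 62 mm outside, 22 mm high, walls and floor 4 mm. Origin: centre of its underside. It may be at the near, middle or far place of the storage rack.
- yellow_holder: yellow square open tray fixed on the storage rack, in which the yellow punch stands at the start; it stays there. 62 x 62 mm outside, 22 mm high, walls and floor 4 mm. Origin: centre of its underside. It may be at the near, middle or far place of the storage rack.
- storage_rack: grey fixed rack, base 270 (x) x 68 (y) x 8 mm; origin: centre of its underside on the table; x points away from the robot (up to 15 degrees off), z up. Coloured trays sit on it at x = -70 (near), 0, +70 mm. At x = -125 and +125 mm stand open-topped U brackets, 10 mm thick: slot 26 mm wide across y, slot floor 110 mm and prong tops 128 mm above the table.
- press_rack: green fixed rack, base 270 (x) x 68 (y) x 8 mm; origin: centre of its underside on the table; x points away from the robot (up to 15 degrees off), z up. Three empty square trays, centres at x = -70 (near), 0, +70 mm, y = 0; 54 mm square inside, walls 4 mm, tray floor 12 mm and rim 30 mm above the table.
- locking_bar: loose aluminium bar 290 mm long (x), 14 x 14 mm, 0.25 kg; black handle block upright on its middle: 40 mm (x) x 14 mm (y), 14 to 54 mm above the underside; grip it across y, 38 mm up. Origin: centre of the bar's underside. It starts in the storage rack's brackets along the rack's x, 8 mm above the punch tips, so that no punch can be lifted out.
- bar_rest: orange fixed bar rest, base 270 (x) x 50 (y) x 8 mm; origin: centre of its underside on the table; x points away from the robot (up to 15 degrees off). At x = -125 and +125 mm low open-topped U brackets, 10 mm thick: slot 26 mm wide across y, slot floor 30 mm and prong tops 48 mm above the table. The bar's middle belongs over its middle.
- oil_can: bystander: oil can, white and round with a blue label, 60 mm diameter, 110 mm tall, beside the racks. Origin: centre of its underside.
- blank_tray: bystander: red open tray of metal blanks, 110 x 140 x 45 mm, beside the racks. Origin: centre of its underside.

How it is judged (in metres and radians):
On the way, in this order (a step that is already met when the one before it is completed fails the run):
1. the bar is lifted level and clear of both storage rack brackets (z of locking_bar in the frame of storage_rack above 0.132 m and angle between locking_bar's own x axis and vertical between 1.42 and 1.72 rad and x of locking_bar in the frame of storage_rack between -0.04 and 0.04 m and y of locking_bar in the frame of storage_rack between -0.03 and 0.03 m).
2. the bar lies in both brackets of the bar rest, released (x of locking_bar in the frame of bar_rest between -0.02 and 0.02 m and y of locking_bar in the frame of bar_rest between -0.01 and 0.01 m and z of locking_bar in the frame of bar_rest between 0.026 and 0.034 m and angle between the x axis of locking_bar and the x axis of bar_rest, either way round below 0.08 rad and not (contact force between the fingers and locking_bar above 0.1 N)), for 0.2 s.
3. all three punches stand in the press rack in reverse order (((x of red_holder in the frame of storage_rack between -0.09 and -0.05 m and x of red_punch in the frame of press_rack between 0.058 and 0.082 m) or (x of red_holder in the frame of storage_rack between -0.02 and 0.02 m and x of red_punch in the frame of press_rack between -0.012 and 0.012 m) or (x of red_holder in the frame of storage_rack between 0.05 and 0.09 m and x of red_punch in the frame of press_rack between -0.082 and -0.058 m)) and y of red_punch in the frame of press_rack between -0.012 and 0.012 m and z of red_punch in the frame of press_rack between 0.008 and 0.016 m and angle between each of red_punch, blue_punch, yellow_punch's own z axis and vertical below 0.1 rad and ((x of blue_holder in the frame of storage_rack between -0.09 and -0.05 m and x of blue_punch in the frame of press_rack between 0.058 and 0.082 m) or (x of blue_holder in the frame of storage_rack between -0.02 and 0.02 m and x of blue_punch in the frame of press_rack between -0.012 and 0.012 m) or (x of blue_holder in the frame of storage_rack between 0.05 and 0.09 m and x of blue_punch in the frame of press_rack between -0.082 and -0.058 m)) and y of blue_punch in the frame of press_rack between -0.012 and 0.012 m and z of blue_punch in the frame of press_rack between 0.008 and 0.016 m and ((x of yellow_holder in the frame of storage_rack between -0.09 and -0.05 m and x of yellow_punch in the frame of press_rack between 0.058 and 0.082 m) or (x of yellow_holder in the frame of storage_rack between -0.02 and 0.02 m and x of yellow_punch in the frame of press_rack between -0.012 and 0.012 m) or (x of yellow_holder in the frame of storage_rack between 0.05 and 0.09 m and x of yellow_punch in the frame of press_rack between -0.082 and -0.058 m)) and y of yellow_punch in the frame of press_rack between -0.012 and 0.012 m and z of yellow_punch in the frame of press_rack between 0.008 and 0.016 m), for 0.2 s.
At the end, for the whole second after the job is handed in: Bar on the slot floors of the bar rest (height 4 mm, 20 mm along, 10 mm across, 0.08 rad). Each punch upright (0.1 rad) on its press rack tray floor (12 mm in x and y, 4 mm in height), in the reverse of the holders' order on the storage rack. All released and at rest (all of step 2 and all of step 3 and linear speed of each of locking_bar, red_punch, blue_punch, yellow_punch below 0.02 m/s and not (contact force between the fingers and red_punch above 0.1 N) and not (contact force between the fingers and blue_punch above 0.1 N) and not (contact force between the fingers and yellow_punch above 0.1 N)); the robot touches nothing.
It fails at once if a punch is tipped more than 30 degrees (angle between any of red_punch, blue_punch, yellow_punch's own z axis and vertical above 0.52 rad).
It fails at once if a punch is dropped into the press rack (over 0.6 m/s within 20 mm of the tray floor) ((x of red_punch in the frame of press_rack between -0.135 and 0.135 m and y of red_punch in the frame of press_rack between -0.05 and 0.05 m and z of red_punch in the frame of press_rack below 0.032 m and linear speed of red_punch above 0.6 m/s) or (x of blue_punch in the frame of press_rack between -0.135 and 0.135 m and y of blue_punch in the frame of press_rack between -0.05 and 0.05 m and z of blue_punch in the frame of press_rack below 0.032 m and linear speed of blue_punch above 0.6 m/s) or (x of yellow_punch in the frame of press_rack between -0.135 and 0.135 m and y of yellow_punch in the frame of press_rack between -0.05 and 0.05 m and z of yellow_punch in the frame of press_rack below 0.032 m and linear speed of yellow_punch above 0.6 m/s)).
It fails at once if the locking bar tips end-down by more than 20 degrees (angle between locking_bar's own x axis and vertical below 1.22 rad or angle between locking_bar's own x axis and vertical above 1.92 rad).
It fails at once if the oil can or tray of blanks is moved by more than 20 mm (distance of any of oil_can, blank_tray from where it was at the start of the episode above 0.02 m).
It also fails if it takes over 99 s, if anything falls off the work surface, if the arm or the gripper's body presses on something with over 40 N, if the wrist force passes 120 N, or if a joint passes its speed limit or range.

ROBOT

A 6-joint arm with a two-finger parallel gripper is mounted at the origin on the work surface. World frame = base frame: x ahead of the robot, y to its left, z up, the work surface at z = 0. Lengths are in m, angles in degrees, forces in N, time in s.
With the tool pointing down it reaches from about 0.35 to 0.975 m from the base axis. Payload 4.9 kg.
Tool frame: the origin (TCP) lies between the finger pads; the fingertips stand ctrl.tip_extent ahead of it and the grasp point (between the pads) lies 6 mm ahead of it (ctrl.tip_extent is the distance from the TCP to the fingertips, in m); z points along the fingers, y is the line along which they close (so a half turn about z gives the same grasp; the last joint's range is limited). The gripper opens to 85 mm and grips with 20 to 120 N. Pads are 22 mm wide; open, the fingers measure 114 mm over their backs; the gripper's body (76 mm by 85 mm) begins 54 mm behind the grasp point. The pads swing forward as they close: fully open they stand 13 mm farther back than shut.
Start: joints at [-71.963, 3.019, 92.412, -0, 84.569, -6.818], TCP at [0.263, -0.567, 0.256] pointing down, gripper open.
Joint ranges: [-172.51, 172.51], [-57.92, 126.97], [3.15, 148.05], [-58.71, 238.71], [5.1, 150.11], [-179.66, 179.66]. Speed limits (degrees/s): [147.25, 147.25, 180, 180, 180, 180].

INTERFACE

Orientations are given as [roll, pitch, yaw] about the fixed x, y, z axes, in that order (R = Rz(yaw) Ry(pitch) Rx(roll)).
In Python, from cell import ctrl gives the robot as it stands.
- The arm moves only by the tool creep_tool, called after ">>>" as name(argument=value, ...) on one line, values as JSON. Schema: {"type":"object","properties":{"motion":{"type":"object","properties":{"sx":{"type":"array","items":{"type":"number"},"minItems":1,"maxItems":20},"sy":{"type":"array","items":{"type":"number"},"minItems":1,"maxItems":20},"sz":{"type":"array","items":{"type":"number"},"minItems":1,"maxItems":20},"wx":{"type":"array","items":{"type":"number"},"minItems":1,"maxItems":20},"wy":{"type":"array","items":{"type":"number"},"minItems":1,"maxItems":20},"wz":{"type":"array","items":{"type":"number"},"minItems":1,"maxItems":20}},"additionalProperties":false,"required":["sx","sy","sz","wx","wy","wz"]},"finger_gap":{"type":"number"},"force":{"type":"number"},"only":{"type":"string"},"quiet":{"type":"boolean"},"lines":{"type":"string"}},"required":["motion"],"additionalProperties":false}. motion is an object with one list for each field, all of the same length, 1 to 20, a row being the entries at one place: sx, sy, sz (the shift in m), wx, wy, wz (a rotation vector in degrees); each row shifts and turns the commanded pose from where the row before left it, along the tool's axes as they then stand; what a row does not reach is not made up. A row lasts 1/12 s, in which the tool goes at most 0.0417 m and 7.16 degrees, less where a joint would pass 70% of its speed; a pose out of reach is approached as far as the arm can. finger_gap is the opening from 0.0 (shut) to 1.0 (fully open), set as the call begins (left out keeps the last). The fingers move at their own pace and stop on an object; force is the grip in N (left out, the last holds). Time passes only in rows, so rows that do not move let the fingers close. The tool returns the time, the measured TCP pose, the force, the opening and the grip force at its end. only (a regular expression) keeps the lines of the reply that match it, lines (a string "A,B") keeps lines A to B, and quiet returns only ok. Input that does not fit is refused with a message, and nothing moves.
- ctrl.read_state(): the state, without advancing time (a new reading comes with each control period).
- ctrl.get_image(name): name is "scene" or "top"; returns the picture (420x560x3 uint8, blue, green, red); there is no depth.
- ctrl.camera_model(name): a dict with "fx", "fy", "cx", "cy" (pixels), "eye" and "orientation" of the camera in the world. Camera axes: x right, y down, z forward; pixel columns grow to the right and rows downward; lengths in m; the calibration is good to about 2 mm. A picture is of the moment at which its call begins. camera_model takes no time and is no camera call.
- ctrl.finish_job(): hands the job in; it is judged then, once.
The state is a dict: "clock": time; "joints": joint angles; "dq": joint speeds; "tau": joint torques, N m; "position": TCP position; "eef_rot": TCP orientation; "force": force on the tool from outside, world axes, zero at the start; "wrist_torque": the same for the moment, N m; "grip_width": opening from 0.0 (shut) to 1.0 (fully open); "grip_force": force on a finger pad.
Only numpy, scipy, OpenCV 4.12 (cv2) and the standard library are available. Lean on these libraries where they do the work, as an engineer would, in place of code of your own. Each camera call takes 0.05 s, during which the arm holds its last target. There are 200 camera calls.

## Working session

There is one attempt and no reset: what is moved stays moved. The work goes in short steps, Python scripts to look and compute and a tool call to move; the robot and the scene stay as the last step left them, time stands still between calls to the robot, and variables do not carry over. Pictures are saved under pics/ and viewed, at most 14 in all, crops included, and the job is handed in when it is done.

```bash
ls; mkdir -p pics
```

Run:
```python
from cell import ctrl
import cv2
for n in("scene","top"):
    cv2.imwrite(f"pics/{n}0.png",ctrl.get_image(n)); print(ctrl.camera_model(n))
print(ctrl.read_state(),ctrl.tip_extent)
```

```text
cell.py
pics
{'fx': 458.75536844160393, 'fy': 458.75536844160393, 'cx': 282.1113639908543, 'cy': 214.7346901132983, 'eye': array([0.99560911, 0.68318386, 0.88922693]), 'orientation': array([-133.4623367 ,   -0.28728113,  143.74368532])}
{'fx': 379.4300054910708, 'fy': 379.4300054910708, 'cx': 282.177391465941, 'cy': 210.2075197298226, 'eye': array([ 0.3463014 , -0.00321278,  1.03513068]), 'orientation': array([-170.26988687,    1.58600325,  -90.37987419])}
{'clock': 0.1, 'joints': array([-7.19616252e+01,  3.05239403e+00,  9.24845237e+01,  6.27015297e-04,
        8.45671084e+01, -6.81786051e+00]), 'dq': array([-0.09010233, -0.1151457 , -0.21602939, -0.05001542, -0.0429168 ,
       -0.04297337]), 'tau': array([ 2.81880975e-04, -3.94905710e+01, -3.71361601e+01, -1.21551388e-04,
        3.89425404e-03,  1.00727542e-05]), 'position': array([ 0.26256087, -0.56661016,  0.2551945 ]), 'eef_rot': array([-1.79896784e+02, -1.29689757e-02,  2.48561637e+01]), 'force': array([0.19404754, 0.06366739, 0.41741319]), 'wrist_torque': array([ 0.03583787, -0.03905114, -0.01790598]), 'grip_force': 0.0, 'grip_width': 1.0005318060089676} 0.025
```

View pics/top0.png

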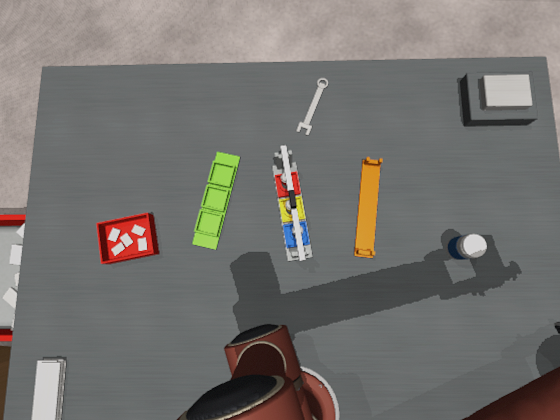

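View pics/scene0.png

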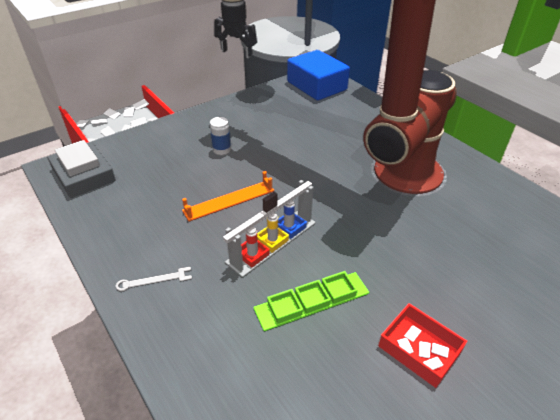

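The top view shows the green press rack at about (215,200), the storage rack with bar at (292,203) and trays blue near, yellow middle, red far. The orange rest is at (368,207), the can at (470,245) and the blanks at (127,238). The scene view agrees, with the handle at (270,202).

Create h.py:
```python
from cell import ctrl
import cv2, numpy as np
from scipy.spatial.transform import Rotation as Ro
def ray(n,px):
    m=ctrl.camera_model(n); px=np.atleast_2d(px).astype(float)
    d=np.c_[(px[:,0]-m["cx"])/m["fx"],(px[:,1]-m["cy"])/m["fy"],np.ones(len(px))]
    return m["eye"],d@Ro.from_euler("xyz",m["orientation"],degrees=True).as_matrix().T
def plane(n,px,z):
    e,d=ray(n,px); return e+d*((z-e[2])/d[:,2])[:,None]
def tri(ps):  # {cam:px}
    A=np.zeros((3,3));b=np.zeros(3)
    for n,p in ps.items():
        e,d=ray(n,p); d=d[0]/np.linalg.norm(d[0]); P=np.eye(3)-np.outer(d,d); A+=P;b+=P@e
    return np.linalg.solve(A,b)
def hsv(im): return cv2.cvtColor(im,cv2.COLOR_BGR2HSV)
def big(m,roi=None):
    if roi: 
        k=np.zeros_like(m);x0,y0,x1,y1=roi;k[y0:y1,x0:x1]=255;m=m&k
    c=cv2.findContours(m,cv2.RETR_EXTERNAL,cv2.CHAIN_APPROX_NONE)[0]
    return max(c,key=cv2.contourArea)[:,0]
def rect(n,c,z):
    P=plane(n,c,z)[:,:2].astype(np.float32)*1000
    r=cv2.minAreaRect(P); b=cv2.boxPoints(r)
    e=b[1]-b[0]; f=b[2]-b[1]; l=e if np.hypot(*e)>np.hypot(*f) else f
    a=np.degrees(np.arctan2(l[1],l[0])); a=(a+90)%180-90
    return np.round(r[0],1),np.round(r[1],1),round(float(a),2)
```

Run:
```python
from h import *
t=cv2.imread("pics/top0.png");s=cv2.imread("pics/scene0.png")
T=hsv(t);S=hsv(s)
g=lambda H,lo,hi:cv2.inRange(H,lo,hi)
G=((40,100,60),(65,255,255));O=((8,150,80),(19,255,255))
print("green top",rect("top",big(g(T,*G),(180,140,250,260)),.008))
print("green scene",rect("scene",big(g(S,*G),(240,260,380,340)),.008))
print("orange top",rect("top",big(g(T,*O),(345,145,395,270)),.008))
print("orange scene",rect("scene",big(g(S,*O),(170,160,285,230)),.008))
print("bar ends guess",plane("top",[(284,148),(301,259)],.124), tri({"top":(292,197),"scene":(270,202)}))
c=np.hstack([cv2.resize(t[140:270,a:a+w],None,fx=4.4,fy=4.4,interpolation=cv2.INTER_CUBIC) for a,w in((265,55),(345,55))])
cv2.imwrite("pics/c1.png",c)
c=cv2.resize(s[155:275,170:330],None,fx=5,fy=5,interpolation=cv2.INTER_CUBIC);cv2.imwrite("pics/c2.png",c)
```

```text
green top (array([556.4, 209. ]), array([ 72.8, 270.2]), -13.47)
green scene (array([555.1, 203.3]), array([ 84.9, 270.9]), -13.68)
orange top (array([ 531.9, -210.1]), array([ 53.6, 277.6]), -7.03)
orange scene (array([ 515.7, -225.8]), array([ 98.7, 290.8]), -7.02)
bar ends guess [[ 0.66096374  0.015357    0.124     ]
 [ 0.38435942 -0.02308066  0.124     ]] [ 0.52847413 -0.00153221  0.14718576]
```

View pics/c1.png

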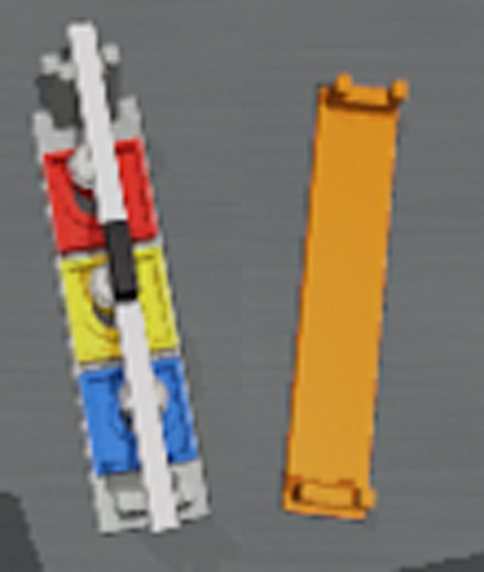

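View pics/c2.png

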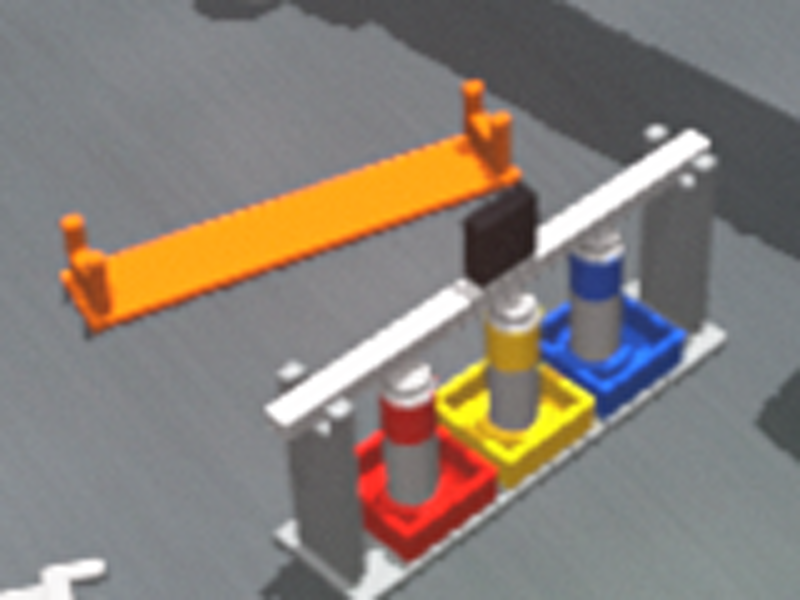

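The crops show the bar ends' top face at crop pixels (81,23) and (164,527) and the handle at (117,222)–(126,298). The rest's long sides are clear between the brackets. I'll fit base edges.

Run:
```python
from h import *
t=cv2.imread("pics/top0.png");T=hsv(t)
g=lambda H,lo,hi:cv2.inRange(H,lo,hi)
def edges(m,roi,r0,r1,z):
    k=np.zeros_like(m);x0,y0,x1,y1=roi;k[y0:y1,x0:x1]=m[y0:y1,x0:x1]
    L=[];R=[]
    for r in range(r0,r1):
        c=np.flatnonzero(k[r]); L.append((c[0]-.5,r));R.append((c[-1]+.5,r))
    out=[]
    for E in(L,R):
        P=plane("top",E,z)[:,:2]*1000
        vx,vy,x,y=cv2.fitLine(P.astype(np.float32),cv2.DIST_HUBER,0,.01,.01).ravel()
        if vx<0:vx,vy=-vx,-vy
        out.append((np.degrees(np.arctan2(vy,vx)),np.array([x,y]),np.array([vx,vy])))
    (aL,pL,vL),(aR,pR,vR)=out; n=np.array([-vR[1],vR[0]])
    print("ang L,R",aL,aR,"width",(pL-pR)@n)
    c=np.argwhere(k)[:,::-1]; P=plane("top",c,z)[:,:2]*1000; s=P@vR
    print(" extent along",s.min(),s.max(),s.max()-s.min(),"lat right edge",pR@n,"left",pL@n,"v",vR)
    return vR,n,s,pR@n,pL@n
v,n,s,r,l=edges(g(T,(40,100,60),(65,255,255)),(180,140,250,260),175,225,.008)
sc=(s.min()+s.max())/2; print("press",sc*v+(r+34)*n)
v,n,s,r,l=edges(g(T,(8,150,80),(19,255,255)),(345,145,395,270),175,240,.008)
print("rest",(s.min()-1+135)*v+(r+l)/2*n)
w=lambda u,vv,o=265:((u+.5)/4.4-.5+o,(vv+.5)/4.4-.5+140)
F,N=plane("top",[w(81,23),w(164,527)],.124)*1000
d=F-N;print("bar",F,N,np.linalg.norm(d),np.degrees(np.arctan2(d[1],d[0])),(F+N)/2)
print("handle far top",plane("top",[w(117,221),w(126,290)],.164)*1000)
# prong tops of rest
print("prongs",plane("top",[w(344-242,77,345),w(401-242,88,345),w(370-242,495,345)],.048)*1000)
x=lambda u,vv:((u+.5)/5-.5+170,(vv+.5)/5-.5+155)
print("scene bar",plane("scene",[x(277,418),x(701,136)],.124)*1000)
print("scene rest corners",plane("scene",[x(92,330),x(64,280),x(522,177)],.008)*1000)
print("scene handle top",plane("scene",[x(465,225),x(538,192),x(520,186)],.164)*1000)
```

```text
ang L,R -13.535399 -13.473124 width 72.52009
 extent along 357.3015263585594 627.501375601278 270.19984924271864 lat right edge 296.46997 left 368.99005 v [ 0.97247934 -0.23298924]
press [555.84618854 206.6509754 ]
ang L,R -7.254082 -6.967095 width 50.36882
 extent along 414.67764755996177 692.3196124984207 277.64196493845895 lat right edge -167.84995 left -117.481125 v [ 0.992616  -0.1212993]
rest [ 527.32098141 -208.16630787]
bar [669.28530607  17.75000142 124.        ] [383.42989256 -25.17517188 124.        ] 289.060353443762 8.53995139976801 [526.35759932  -3.71258523 124.        ]
handle far top [[544.21657282  -1.6301785  164.        ]
 [506.68804469  -6.00215611 164.        ]]
prongs [[ 657.9911781  -208.18644282   48.        ]
 [ 650.49042361 -242.41088657   48.        ]
 [ 403.67447933 -211.98355355   48.        ]]
scene bar [[667.64425213  20.48975696 124.        ]
 [381.82483463 -24.33198802 124.        ]]
scene rest corners [[ 665.61439378 -197.12950608    8.        ]
 [ 659.33570397 -242.45667672    8.        ]
 [ 398.61307451 -163.96336951    8.        ]]
scene handle top [[ 5.46735482e+02 -1.24460955e+00  1.64000000e+02]
 [ 5.04527876e+02 -3.51646400e-01  1.64000000e+02]
 [ 5.08993167e+02 -9.08735808e+00  1.64000000e+02]]
```

Create go.py:
```python
import sys;from h import *
x,y,z,yaw=map(float,sys.argv[1:5]); s=ctrl.read_state()
R0=Ro.from_euler("xyz",s["eef_rot"],degrees=True); Rt=Ro.from_euler("xyz",[180,0,yaw],degrees=True)
d=np.array([x,y,z])-s["position"]
print("rotvec tool",(R0.inv()*Rt).as_rotvec(degrees=True).round(2),"shift in final tool axes",Rt.inv().apply(d).round(4),"now",s["position"].round(4),s["eef_rot"].round(2),"t",s["clock"])
```

```text
(no output)
```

>>> creep_tool(motion={"sx":[0,0,0,0.02,0.02,0.02,0.02,0.02,0.02,0.02,0.02,0.02,0.02,0.02,0.02,0.02,0.02,0.02,0.02,0.02],"sy":[0,0,0,-0.03,-0.03,-0.03,-0.03,-0.03,-0.03,-0.03,-0.03,-0.03,-0.03,-0.03,-0.03,-0.03,-0.03,-0.03,-0.03,-0.03],"sz":[0,0,0,0,0,0,0,0,0,0,0,0,0,0,0,0,0,0,0,0],"wx":[0,0,0,0,0,0,0,0,0,0,0,0,0,0,0,0,0,0,0,0],"wy":[0,0,0,0,0,0,0,0,0,0,0,0,0,0,0,0,0,0,0,0],"wz":[5.4,5.4,5.4,0,0,0,0,0,0,0,0,0,0,0,0,0,0,0,0,0]}, finger_gap=1.0, force=40)

```text
clock: 1.77
position: [0.5222, -0.0098, 0.2559]
eef_rot: [-180.0, 0.0, 8.7]
force: [1.3, -0.2, 0.6]
grip_width: 0.999
grip_force: 0.0
```

```bash
python3 go.py .526 -.003 .154 8.7
```

```text
rotvec tool [-0.    0.02 -0.03] shift in final tool axes [ 0.0048 -0.0062  0.1019] now [ 0.5222 -0.0098  0.2559] [-1.80e+02  2.00e-02  8.67e+00] t 1.7667
```

>>> creep_tool(motion={"sx":[0.0048,0,0,0,0,0],"sy":[-0.0062,0,0,0,0,0],"sz":[0.02,0.025,0.025,0.02,0.012,0],"wx":[0,0,0,0,0,0],"wy":[0,0,0,0,0,0],"wz":[0,0,0,0,0,0]})

```text
clock: 2.27
position: [0.5235, -0.0045, 0.1504]
eef_rot: [-179.9, 0.4, 8.7]
force: [-0.3, -0.2, -0.3]
grip_width: 0.998
grip_force: 0.0
```

>>> creep_tool(motion={"sx":[0,0,0,0,0,0,0,0],"sy":[0,0,0,0,0,0,0,0],"sz":[0,0,0,0,0,0,0,0],"wx":[0,0,0,0,0,0,0,0],"wy":[0,0,0,0,0,0,0,0],"wz":[0,0,0,0,0,0,0,0]}, finger_gap=0.0, force=50)

```text
clock: 2.93
position: [0.5264, -0.005, 0.1552]
eef_rot: [180.0, -0.1, 8.7]
force: [-0.4, 0.4, 3.3]
grip_width: 0.158
grip_force: 49.6
```

>>> creep_tool(motion={"sx":[0,0,0,0,0,0,0,0],"sy":[0,0,0,0,0,0,0,0],"sz":[-0.005,-0.01,-0.015,-0.015,-0.01,-0.005,0,0],"wx":[0,0,0,0,0,0,0,0],"wy":[0,0,0,0,0,0,0,0],"wz":[0,0,0,0,0,0,0,0]})

```text
clock: 3.6
position: [0.5257, -0.0048, 0.214]
eef_rot: [-180.0, 0.0, 8.7]
force: [-0.4, 0.1, -3.2]
grip_width: 0.155
grip_force: 48.8
```

Run:
```python
from h import *
a=[cv2.resize(ctrl.get_image(n)[r:r+130,c:c+160],None,fx=4,fy=4,interpolation=cv2.INTER_CUBIC)[:, :] for n,r,c in(("top",135,210),("scene",125,170))]
cv2.imwrite("pics/l1.png",cv2.resize(np.hstack(a),(800,325))); cv2.imwrite("pics/l1t.png",a[0]);cv2.imwrite("pics/l1s.png",a[1])
s=ctrl.read_state();print(s["position"],s["eef_rot"],s["wrist_torque"],s["force"])
```

```text
[ 0.5252124  -0.00476418  0.21303768] [-1.79961923e+02  1.20190066e-01  8.65552197e+00] [-0.01641441  0.01622857  0.01578126] [ 0.18708522  0.3134108  -2.36179529]
```

View pics/l1s.png

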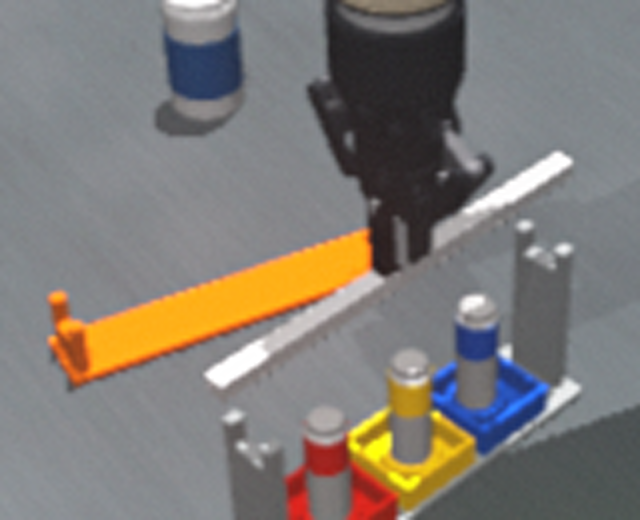

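View pics/l1t.png

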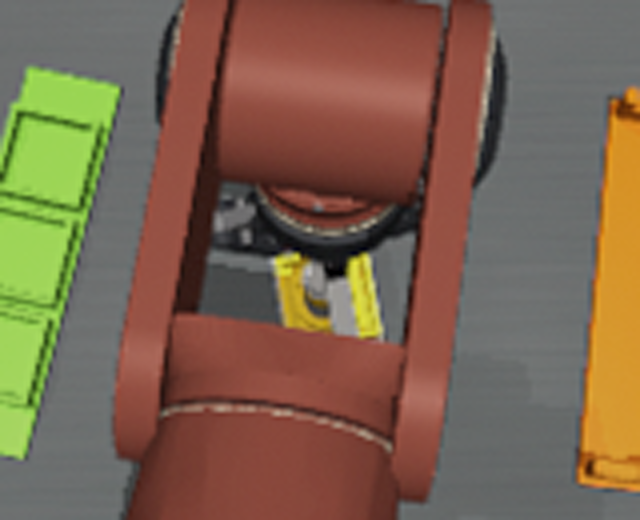

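The scene crop shows the bar level in the gripper, ends at about (214,378) and (565,156), and the three punches undisturbed. In the top view the arm hides most of the bar. I'll check the scene camera offset against the known TCP.

Run:
```python
from h import *
w=lambda u,v:((u+.5)/4-.5+170,(v+.5)/4-.5+125)
F,N=plane("scene",[w(214,378),w(565,156)],.182)*1000
d=F-N;print(F,N,np.linalg.norm(d),np.degrees(np.arctan2(d[1],d[0])),(F+N)/2,"tcp 525.4,-4.8")
# punch tip tops z=.102, scene
print(plane("scene",[w(326,418),w(409,361),w(477,303)],.102)*1000)
# rest far prong tops z .048 and base near corner (72,386),(52,340)
print("rest far prongs",plane("scene",[w(58,297),w(70,327)],.048)*1000, "corners",plane("scene",[w(72,387),w(52,342)],.008)*1000)
```

```bash
python3 go.py .5280 -.2075 .213 -7.0
```

```text
[665.63210643  18.15527519 182.        ] [380.59372409 -25.81272233 182.        ] 288.4095425171625 8.768926951970238 [523.11291526  -3.82872357 182.        ] tcp 525.4,-4.8
[[591.57432354  12.48957583 102.        ]
 [522.13359161   1.10910343 102.        ]
 [455.18970529 -17.50165091 102.        ]]
rest far prongs [[ 648.69738567 -240.37470248   48.        ]
 [ 656.42824833 -208.05136924   48.        ]] corners [[ 667.88501636 -195.00487084    8.        ]
 [ 657.91188118 -243.85090147    8.        ]]
rotvec tool [-0.02  0.12 15.66] shift in final tool axes [0.0275 0.2009 0.    ] now [ 0.5252 -0.0048  0.213 ] [-1.7996e+02  1.2000e-01  8.6600e+00] t 3.7
```

>>> creep_tool(motion={"sx":[0,0,0,0,0.003,0.0047,0.005,0.005,0.005,0.004,0.002,0,0],"sy":[0,0,0,0,0.02,0.033,0.035,0.035,0.035,0.028,0.016,0,0],"sz":[0,0,0,0,0,0,0,0,0,0,0,0,0],"wx":[0,0,0,0,0,0,0,0,0,0,0,0,0],"wy":[0,0,0,0,0,0,0,0,0,0,0,0,0],"wz":[4,5,4.7,2,0,0,0,0,0,0,0,0,0]})

```text
clock: 4.78
position: [0.529, -0.2092, 0.213]
eef_rot: [-179.9, 0.1, -7.1]
force: [-0.2, -0.5, -2.6]
grip_width: 0.158
grip_force: 49.4
```

```bash
python3 go.py .529 -.209 .0752 -7.1
```

Run:
```python
from h import *
a=[cv2.resize(ctrl.get_image(n)[r:r+130,c:c+150],None,fx=4,fy=4,interpolation=cv2.INTER_CUBIC) for n,r,c in(("top",140,320),("scene",95,150))]
cv2.imwrite("pics/l2.png",a[1]);cv2.imwrite("pics/l2t.png",a[0])
```

```text
rotvec tool [-0.08  0.12 -0.05] shift in final tool axes [-0.     -0.0002  0.1378] now [ 0.529  -0.2092  0.213 ] [-1.7992e+02  1.2000e-01 -7.1500e+00] t 4.7833
```

View pics/l2.png

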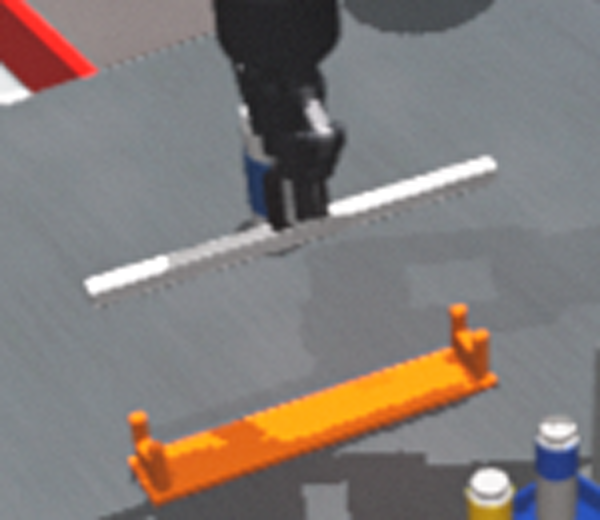

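The bar is level above the rest. Bar ends are near (92,284) and (490,163). The far prong tops are at (138,414) and (150,443), the near ones at (458,309) and (480,336).

Run:
```python
from h import *
w=lambda u,v:((u+.5)/4-.5+150,(v+.5)/4-.5+95)
P=plane("scene",[w(138,415),w(151,444),w(458,310),w(480,337)],.048)*1000
f=(P[0]+P[1])/2;n=(P[2]+P[3])/2;d=f-n
print(P.round(1));print("rest",(f+n)/2,np.linalg.norm(d),np.degrees(np.arctan2(d[1],d[0])))
F,N=plane("scene",[w(93,282),w(490,163)],.182)*1000;d=F-N
print("bar",(F+N)/2,np.linalg.norm(d),np.degrees(np.arctan2(d[1],d[0])),"tcp 529,-209.2")
```

```text
[[ 647.7 -242.2   48. ]
 [ 654.5 -210.4   48. ]
 [ 402.  -208.9   48. ]
 [ 407.1 -173.5   48. ]]
rest [ 527.82092743 -208.74800002   48.        ] 249.02879825255724 -8.104286818702116
bar [ 526.7775913  -206.40679199  182.        ] 282.96459209897165 -7.656354055125856 tcp 529,-209.2
```

>>> creep_tool(motion={"sx":[0.0003,0,0,0,0,0,0,0,0,0],"sy":[0.001,0,0,0,0,0,0,0,0,0],"sz":[0.012,0.025,0.03,0.025,0.014,0.008,0.006,0.005,0.003,0],"wx":[0,0,0,0,0,0,0,0,0,0],"wy":[0,0,0,0,0,0,0,0,0,0],"wz":[0.2,0,0,0,0,0,0,0,0,0]})

```text
clock: 5.72
position: [0.5301, -0.2099, 0.0866]
eef_rot: [180.0, -0.0, -7.2]
force: [0.1, -0.2, -2.9]
grip_width: 0.158
grip_force: 49.3
```

>>> creep_tool(motion={"sx":[0,0,0,0,0],"sy":[0,0,0,0,0],"sz":[0.003,0.003,0.002,0,0],"wx":[0,0,0,0,0],"wy":[0,0,0,0,0],"wz":[0,0,0,0,0]})

```text
clock: 6.13
position: [0.5297, -0.2099, 0.0782]
eef_rot: [-180.0, 0.0, -7.3]
force: [0.2, 0.2, -3.3]
grip_width: 0.156
grip_force: 49.3
```

```bash
python3 go.py .529 -.209 .0752 -7.1
```

```text
rotvec tool [-0.    0.01 -0.15] shift in final tool axes [-0.0008 -0.0008  0.003 ] now [ 0.5297 -0.2099  0.0782] [-1.80e+02  1.00e-02 -7.25e+00] t 6.1333
```

>>> creep_tool(motion={"sx":[0,0,0,0,0],"sy":[0,0,0,0,0],"sz":[0.0015,0.0015,0.0005,0,0],"wx":[0,0,0,0,0],"wy":[0,0,0,0,0],"wz":[0,0,0,0,0]})

```text
clock: 6.55
position: [0.53, -0.21, 0.0753]
eef_rot: [180.0, -0.0, -7.2]
force: [-1.6, 0.0, 0.7]
grip_width: 0.153
grip_force: 49.8
```

```bash
python3 go.py .529 -.209 .0752 -7.1
```

```text
rotvec tool [ 0.01 -0.03 -0.14] shift in final tool axes [-0.0011 -0.0009  0.0001] now [ 0.53   -0.21    0.0753] [ 1.7999e+02 -3.0000e-02 -7.2400e+00] t 6.55
```

>>> creep_tool(motion={"sx":[0,0,0,0],"sy":[0,0,0,0],"sz":[0,0,0,0],"wx":[0,0,0,0],"wy":[0,0,0,0],"wz":[0,0,0,0]}, finger_gap=1.0)

```text
clock: 6.88
position: [0.53, -0.21, 0.075]
eef_rot: [180.0, -0.0, -7.2]
force: [-0.1, 0.2, -0.1]
grip_width: 0.718
grip_force: 0.0
```

>>> creep_tool(motion={"sx":[0,0,0,0,0,0,0],"sy":[0,0,0,0,0,0,0],"sz":[-0.008,-0.02,-0.03,-0.03,-0.03,-0.02,0],"wx":[0,0,0,0,0,0,0],"wy":[0,0,0,0,0,0,0],"wz":[0,0,0,0,0,0,0]})

```text
clock: 7.47
position: [0.5325, -0.2114, 0.2201]
eef_rot: [179.8, -0.6, -7.2]
force: [0.4, -0.4, 1.5]
grip_width: 1.003
grip_force: 0.0
```

Run:
```python
from h import *
t=ctrl.get_image("top");s=ctrl.get_image("scene")
cv2.imwrite("pics/t3.png",t);cv2.imwrite("pics/s3.png",s)
c=np.hstack([cv2.resize(t[140:270,a:a+w],None,fx=4,fy=4,interpolation=cv2.INTER_CUBIC) for a,w in((260,140),)]+[cv2.resize(s[165:275,230:330],(270,297)).repeat(1,0)[:0] if 0 else np.zeros((520,0,3),np.uint8)])
cv2.imwrite("pics/c3.png",c)
cv2.imwrite("pics/c3s.png",cv2.resize(s[160:275,175:335],None,fx=5,fy=5,interpolation=cv2.INTER_CUBIC))
```

```text
(no output)
```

View pics/c3.png

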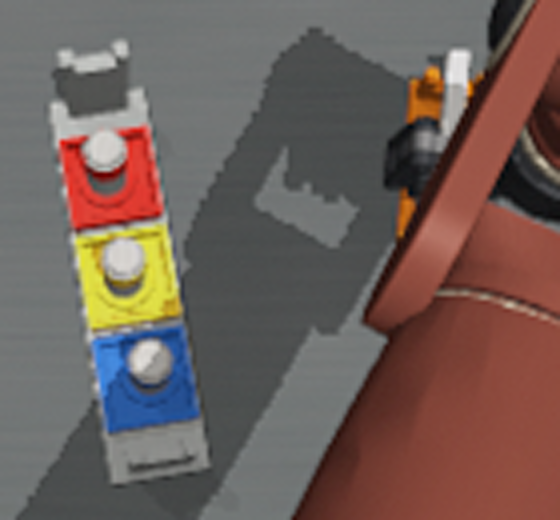

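View pics/c3s.png

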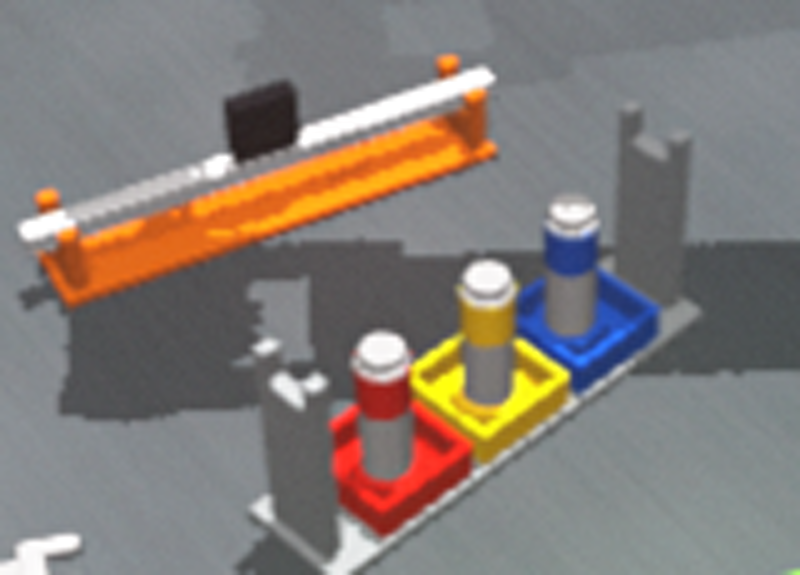

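The bar sits between the prongs of the rest. The punch tips are at (104,152), (124,260) and (151,361) in the top crop and at (383,347), (489,277) and (573,208) in the scene crop.

Run:
```python
from h import *
a=lambda u,v:((u+.5)/4-.5+260,(v+.5)/4-.5+140)
b=lambda u,v:((u+.5)/5-.5+175,(v+.5)/5-.5+160)
for n,p,q in(("red",(104,150),(383,347)),("yel",(124,258),(489,277)),("blu",(151,360),(573,209))):
    print(n,"top",(plane("top",[a(*p)],.097)[0]*1000).round(1),"scene",(plane("scene",[b(*q)],.102)[0]*1000).round(1),"tri",(tri({"top":a(*p),"scene":b(*q)})*1000).round(1))
F,N=plane("scene",[b(34,225),b(485,76)],.044)*1000;d=F-N
P=plane("scene",[b(48,195),b(70,235),b(447,63),b(474,93)],.048)*1000
print("bar",(F+N)/2,np.linalg.norm(d),np.degrees(np.arctan2(d[1],d[0])),"rest",P.mean(0)); e=P[:2].mean(0)-P[2:].mean(0);print(np.linalg.norm(e),np.degrees(np.arctan2(e[1],e[0])))
```

```bash
python3 go.py .597 .006 .21 8.7
```

```text
red top [592.8  12.3  97. ] scene [591.2  12.2 102. ] tri [591.3  12.3 102.2]
yel top [5.227e+02 3.000e-01 9.700e+01] scene [521.3   2.2 102. ] tri [521.3   0.8 101.1]
blu top [458.  -15.8  97. ] scene [456.9 -13.8 102. ] tri [456.9 -15.1 101.2]
bar [ 526.34594878 -208.829642     44.        ] 278.1440562762964 -7.889385334062952 rest [ 527.48899584 -207.85510278   48.        ]
248.51125682249796 -7.04261201018676
rotvec tool [  0.07  -0.13 -15.94] shift in final tool axes [ 0.0987 -0.2036  0.0042] now [ 0.5302 -0.2102  0.2142] [ 1.7994e+02 -1.4000e-01 -7.2400e+00] t 7.5667
```

>>> creep_tool(motion={"sx":[0,0,0,0.012,0.012,0.012,0.012,0.012,0.012,0.012,0.0117,0,0],"sy":[0,0,0,-0.0263,-0.0263,-0.0263,-0.0263,-0.0263,-0.0263,-0.0263,-0.026,0,0],"sz":[0,0,0,0,0,0,0,0,0,0,0,0,0],"wx":[0,0,0,0,0,0,0,0,0,0,0,0,0],"wy":[0,0,0,0,0,0,0,0,0,0,0,0,0],"wz":[-5.4,-5.4,-5.1,0,0,0,0,0,0,0,0,0,0]}, finger_gap=1.0)

```text
clock: 8.65
position: [0.5918, 0.0134, 0.2104]
eef_rot: [-180.0, 0.2, 8.8]
force: [-0.5, 0.1, 0.4]
grip_width: 0.997
grip_force: 0.0
```

```bash
python3 go.py .593 .012 .090 8.7
```

Run:
```python
from h import *
t=cv2.imread("pics/t3.png");s=cv2.imread("pics/s3.png")
a=cv2.resize(t[145:255,185:250],None,fx=5,fy=5,interpolation=cv2.INTER_CUBIC);b=cv2.resize(s[265:330,245:375],None,fx=3.5,fy=3.5,interpolation=cv2.INTER_CUBIC)
o=np.zeros((550,325+455,3),np.uint8);o[:,:325]=a;o[:b.shape[0],325:]=b;cv2.imwrite("pics/g.png",o)
```

```text
rotvec tool [-0.04  0.23  0.1 ] shift in final tool axes [0.001  0.0016 0.1204] now [0.5918 0.0134 0.2104] [-179.96    0.23    8.8 ] t 8.65
```

View pics/g.png

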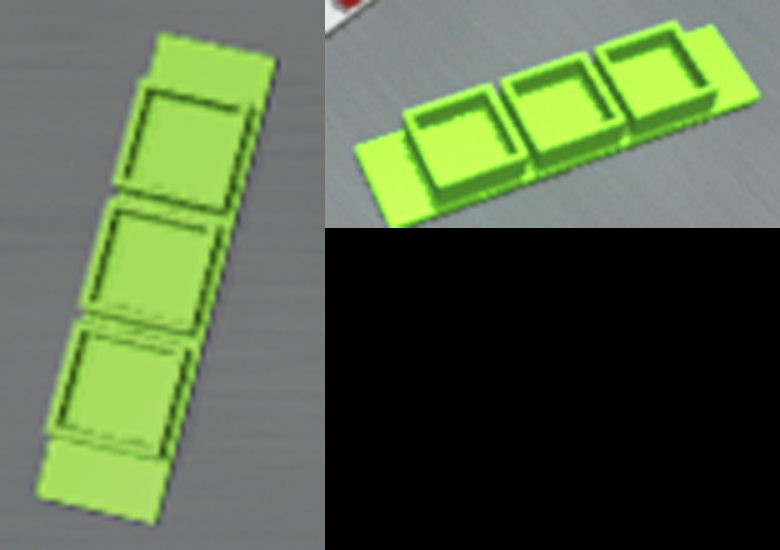

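The press rack base corners are visible in the top crop at (160,34), (278,60), (37,497) and (156,524). In the scene crop they are at (711,26), (761,96), (355,148) and (395,228).

Run:
```python
from h import *
a=lambda u,v:((u+.5)/5-.5+185,(v+.5)/5-.5+145)
b=lambda u,v:((u-325+.5)/3.5-.5+245,(v+.5)/3.5-.5+265)
for n,P in(("top",[a(160,34),a(278,60),a(156,524),a(37,497)]),("scene",[b(355,148),b(395,228),b(761,96),b(711,26)])):
    Q=plane(n,P,.008)[:,:2]*1000; print(n,Q.round(1).tolist(),Q.mean(0),[np.linalg.norm(Q[i]-Q[i-1]).round(1) for i in range(4)])
    d=Q[0]+Q[1]-Q[2]-Q[3]; print(np.degrees(np.arctan2(d[1],d[0])))
```

```text
top [[694.1, 209.0], [677.7, 141.7], [416.9, 204.9], [432.1, 270.4]] [555.16268207 206.50115797] [np.float64(269.1), np.float64(69.3), np.float64(268.4), np.float64(67.3)]
-13.410150973099595
scene [[678.6, 145.8], [691.7, 211.1], [432.6, 272.6], [418.3, 207.6]] [555.29135931 209.26153726] [np.float64(267.5), np.float64(66.6), np.float64(266.3), np.float64(66.5)]
-13.345805755030424
```

>>> creep_tool(motion={"sx":[0.001,0,0,0,0,0,0,0],"sy":[0.0016,0,0,0,0,0,0,0],"sz":[0.015,0.025,0.03,0.025,0.015,0.0105,0,0],"wx":[0,0,0,0,0,0,0,0],"wy":[0,0,0,0,0,0,0,0],"wz":[0,0,0,0,0,0,0,0]}, finger_gap=1.0)

```text
clock: 9.32
position: [0.5935, 0.01, 0.0917]
eef_rot: [-180.0, 0.1, 8.6]
force: [-0.3, -0.2, -0.2]
grip_width: 0.999
grip_force: 0.0
```

>>> creep_tool(motion={"sx":[0,0,0,0,0,0,0,0],"sy":[0,0,0,0,0,0,0,0],"sz":[0,0,0,0,0,0,0,0],"wx":[0,0,0,0,0,0,0,0],"wy":[0,0,0,0,0,0,0,0],"wz":[0,0,0,0,0,0,0,0]}, finger_gap=0.0, force=50)

```text
clock: 9.98
position: [0.5946, 0.011, 0.0933]
eef_rot: [180.0, -0.1, 8.7]
force: [-1.3, 1.8, 5.6]
grip_width: 0.312
grip_force: 49.1
```

```bash
python3 go.py .593 .012 .090 8.7
```

```text
rotvec tool [ 0.   -0.08 -0.04] shift in final tool axes [-0.0014 -0.0013  0.0033] now [0.5946 0.011  0.0933] [ 1.80e+02 -8.00e-02  8.66e+00] t 9.9833
```

>>> creep_tool(motion={"sx":[0,0,0,0,0,0,0,0,0,0,0],"sy":[0,0,0,0,0,0,0,0,0,0,0],"sz":[-0.006,-0.015,-0.025,-0.03,-0.025,-0.01,0,0,0,0,0],"wx":[0,0,0,0,0,0,0,0,0,0,0],"wy":[0,0,0,0,0,0,0,0,0,0,0],"wz":[0,0,0,0,0,0,5,6,6,5.1,0]})

```text
clock: 10.9
position: [0.5929, 0.0107, 0.201]
eef_rot: [180.0, 0.2, -13.5]
force: [-0.0, -0.0, -3.9]
grip_width: 0.307
grip_force: 49.5
```

```bash
python3 go.py .4874 .2238 .0943 -13.4
```

```text
rotvec tool [ 0.04  0.2  -0.13] shift in final tool axes [-0.152  -0.1828  0.1067] now [0.5929 0.0107 0.201 ] [179.96   0.2  -13.53] t 10.9
```

>>> creep_tool(motion={"sx":[-0.0091,-0.0182,-0.0243,-0.0259,-0.0259,-0.0243,-0.0152,-0.0091,0,0,0,0,0,0,0],"sy":[-0.011,-0.022,-0.0293,-0.0311,-0.0311,-0.0293,-0.0183,-0.011,0,0,0,0,0,0,0],"sz":[0,0,0,0,0,0,0,0,0,0.015,0.025,0.02,0.01,0,0],"wx":[0,0,0,0,0,0,0,0,0,0,0,0,0,0,0],"wy":[0,0,0,0,0,0,0,0,0,0,0,0,0,0,0],"wz":[0,0,0,0,0,0,0,0,0,0,0,0,0,0,0]})

```text
clock: 12.15
position: [0.4884, 0.2239, 0.1328]
eef_rot: [180.0, 0.1, -13.4]
force: [1.1, 1.0, -2.9]
grip_width: 0.31
grip_force: 49.9
```

```bash
python3 go.py .4874 .2238 .0933 -13.4
```

Run:
```python
from h import *
t=ctrl.get_image("top");s=ctrl.get_image("scene")
cv2.imwrite("pics/p1.png",np.hstack([cv2.resize(t[140:265,180:260],None,fx=4.5,fy=4.5,interpolation=cv2.INTER_CUBIC)[:440],cv2.resize(s[230:340,250:360],(440,440),interpolation=cv2.INTER_CUBIC)]))
```

```text
rotvec tool [ 0.05  0.07 -0.03] shift in final tool axes [-0.001   0.0003  0.0395] now [0.4884 0.2239 0.1328] [ 1.7995e+02  7.0000e-02 -1.3430e+01] t 12.15
```

View pics/p1.png

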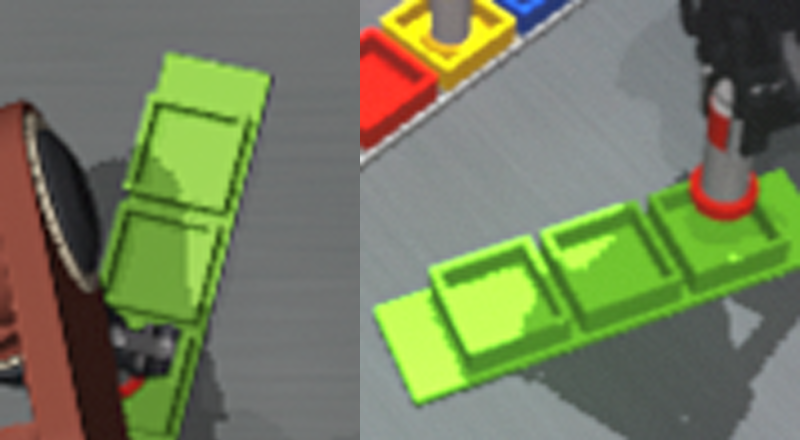

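The red punch hangs upright over the near tray, with the flange centre at crop (724,194). I'll check that against the tray.

Run:
```python
from h import *
b=lambda u,v:((u-360+.5)/4-.5+250,(v+.5)/4-.5+230)
print(plane("scene",[b(724,194)],.057)*1000,"rim corners mid",plane("scene",[b(652,208),b(690,290),b(788,240)],.030)*1000)
```

```text
[[489.33517535 227.84756401  57.        ]] rim corners mid [[514.29653773 195.94106464  30.        ]
 [534.54897202 253.66432414  30.        ]
 [465.40373907 260.48094204  30.        ]]
```

>>> creep_tool(motion={"sx":[-0.001,0,0,0,0,0,0,0],"sy":[0.0003,0,0,0,0,0,0,0],"sz":[0.012,0.012,0.007,0.003,0,0.002,0.001,0],"wx":[0,0,0,0,0,0,0,0],"wy":[0,0,0,0,0,0,0,0],"wz":[0,0,0,0,0,0,0,0]})

```text
clock: 12.92
position: [0.4879, 0.2242, 0.0965]
eef_rot: [-180.0, -0.0, -13.4]
force: [0.5, 1.0, -3.2]
grip_width: 0.313
grip_force: 49.9
```

```bash
python3 go.py .4874 .2238 .0933 -13.4
```

```text
rotvec tool [-0.01 -0.02 -0.04] shift in final tool axes [-0.0004  0.0005  0.0032] now [0.4879 0.2242 0.0965] [-1.7999e+02 -2.0000e-02 -1.3440e+01] t 12.9167
```

>>> creep_tool(motion={"sx":[0,0,0,0,0],"sy":[0,0,0,0,0],"sz":[0.0015,0.001,0.001,0,0],"wx":[0,0,0,0,0],"wy":[0,0,0,0,0],"wz":[0,0,0,0,0]})

```text
clock: 13.33
position: [0.488, 0.2242, 0.0934]
eef_rot: [-180.0, -0.0, -13.4]
force: [-1.1, -0.5, -1.0]
grip_width: 0.314
grip_force: 50.1
```

```bash
python3 go.py .4874 .2238 .0933 -13.4
```

```text
rotvec tool [-0.02 -0.04 -0.04] shift in final tool axes [-0.0005  0.0006  0.0001] now [0.488  0.2242 0.0934] [-1.7998e+02 -4.0000e-02 -1.3440e+01] t 13.3333
```

>>> creep_tool(motion={"sx":[0,0],"sy":[0,0],"sz":[0.0005,0],"wx":[0,0],"wy":[0,0],"wz":[0,0]})

```text
clock: 13.5
position: [0.4882, 0.2243, 0.0933]
eef_rot: [-180.0, -0.0, -13.4]
force: [-1.2, -0.9, 3.9]
grip_width: 0.31
grip_force: 50.6
```

>>> creep_tool(motion={"sx":[0,0,0,0,0],"sy":[0,0,0,0,0],"sz":[0,0,0,0,0],"wx":[0,0,0,0,0],"wy":[0,0,0,0,0],"wz":[0,0,0,0,0]}, finger_gap=1.0)

```text
clock: 13.92
position: [0.4877, 0.2241, 0.0922]
eef_rot: [-180.0, -0.0, -13.4]
force: [-0.3, -0.3, 0.9]
grip_width: 0.989
grip_force: 0.0
```

>>> creep_tool(motion={"sx":[0,0,0,0,0,0,0,0,0,0],"sy":[0,0,0,0,0,0,0,0,0,0],"sz":[-0.01,-0.025,-0.035,-0.03,-0.02,0,0,0,0,0],"wx":[0,0,0,0,0,0,0,0,0,0],"wy":[0,0,0,0,0,0,0,0,0,0],"wz":[0,0,0,0,0,-5,-6,-6,-5.1,0]})

```text
clock: 14.75
position: [0.4878, 0.2242, 0.2132]
eef_rot: [-180.0, -0.1, 8.7]
force: [0.1, -0.5, 0.6]
grip_width: 0.995
grip_force: 0.0
```

```bash
python3 go.py .5225 .001 .0933 8.7
```

```text
rotvec tool [-0.01 -0.05  0.03] shift in final tool axes [0.0005 0.2258 0.1199] now [0.4878 0.2242 0.2132] [-1.7999e+02 -5.0000e-02  8.7300e+00] t 14.75
```

>>> creep_tool(motion={"sx":[0,0,0,0,0,0,0.0005,0,0],"sy":[0.016,0.032,0.04,0.04,0.04,0.036,0.0218,0,0],"sz":[0,0,0,0,0,0,0,0,0],"wx":[0,0,0,0,0,0,0,0,0],"wy":[0,0,0,0,0,0,0,0,0],"wz":[0,0,0,0,0,0,0,0,0]})

```text
clock: 15.5
position: [0.5223, 0.0001, 0.2127]
eef_rot: [-180.0, -0.0, 8.4]
force: [0.3, -0.3, 0.6]
grip_width: 1.001
grip_force: 0.0
```

```bash
python3 go.py .5225 .001 .0915 8.7
```

```text
rotvec tool [-0.02 -0.02 -0.29] shift in final tool axes [ 0.0003 -0.0009  0.1212] now [5.223e-01 1.000e-04 2.127e-01] [-1.7998e+02 -2.0000e-02  8.4100e+00] t 15.5
```

>>> creep_tool(motion={"sx":[0,0,0,0,0],"sy":[0,0,0,0,0],"sz":[0.015,0.025,0.025,0,0],"wx":[0,0,0,0,0],"wy":[0,0,0,0,0],"wz":[0,0,0,0,0]})

```text
clock: 15.92
position: [0.5209, 0.0023, 0.1461]
eef_rot: [-179.9, 0.2, 8.7]
force: [-0.1, 0.6, 0.0]
grip_width: 0.999
grip_force: 0.0
```

```bash
python3 go.py .5225 .001 .0915 8.7
```

```text
rotvec tool [-0.08  0.2   0.  ] shift in final tool axes [0.0014 0.0015 0.0546] now [0.5209 0.0023 0.1461] [-179.92    0.2     8.7 ] t 15.9167
```

>>> creep_tool(motion={"sx":[0.0005,0,0,0,0],"sy":[0.0005,0,0,0,0],"sz":[0.02,0.022,0.013,0,0],"wx":[0,0,0,0,0],"wy":[0,0,0,0,0],"wz":[0,0,0,0,0]})

```text
clock: 16.33
position: [0.523, 0.0009, 0.0929]
eef_rot: [-180.0, -0.0, 8.7]
force: [0.0, -0.7, 1.5]
grip_width: 1.004
grip_force: 0.0
```

>>> creep_tool(motion={"sx":[0,0,0,0,0,0,0,0],"sy":[0,0,0,0,0,0,0,0],"sz":[0,0,0,0,0,0,0,0],"wx":[0,0,0,0,0,0,0,0],"wy":[0,0,0,0,0,0,0,0],"wz":[0,0,0,0,0,0,0,0]}, finger_gap=0.0, force=50)

```text
clock: 17.0
position: [0.5234, 0.0004, 0.0932]
eef_rot: [180.0, -0.1, 8.7]
force: [-1.1, -0.3, 4.7]
grip_width: 0.31
grip_force: 49.4
```

```bash
python3 go.py .5225 .001 .0933 8.7
```

```text
rotvec tool [ 0.03 -0.09 -0.05] shift in final tool axes [-0.0008 -0.0007 -0.0001] now [5.234e-01 4.000e-04 9.320e-02] [ 1.7997e+02 -9.0000e-02  8.6500e+00] t 17.0
```

>>> creep_tool(motion={"sx":[0,0,0,0,0,0,0,0,0,0,0],"sy":[0,0,0,0,0,0,0,0,0,0,0],"sz":[-0.006,-0.015,-0.025,-0.03,-0.025,-0.01,0,0,0,0,0],"wx":[0,0,0,0,0,0,0,0,0,0,0],"wy":[0,0,0,0,0,0,0,0,0,0,0],"wz":[0,0,0,0,0,0,5,6,6,5.1,0]})

```text
clock: 17.92
position: [0.5216, 0.0007, 0.2013]
eef_rot: [180.0, 0.2, -13.5]
force: [-0.1, 0.6, -3.9]
grip_width: 0.312
grip_force: 49.4
```

```bash
python3 go.py .5555 .2075 .0933 -13.4
```

```text
rotvec tool [ 0.02  0.2  -0.13] shift in final tool axes [-0.0149 -0.209   0.108 ] now [0.5216 0.0007 0.2013] [179.98   0.2  -13.53] t 17.9167
```

>>> creep_tool(motion={"sx":[-0.0019,-0.0019,-0.0019,-0.0019,-0.0019,-0.0019,-0.0019,-0.0016,0,0,0,0,0,0,0],"sy":[-0.0125,-0.025,-0.033,-0.0355,-0.0355,-0.033,-0.022,-0.0125,0,0,0,0,0,0,0],"sz":[0,0,0,0,0,0,0,0,0,0.015,0.025,0.02,0.015,0,0],"wx":[0,0,0,0,0,0,0,0,0,0,0,0,0,0,0],"wy":[0,0,0,0,0,0,0,0,0,0,0,0,0,0,0],"wz":[0,0,0,0,0,0,0,0,0,0,0,0,0,0,0]})

```text
clock: 19.17
position: [0.5559, 0.2062, 0.127]
eef_rot: [179.9, 0.2, -13.5]
force: [0.3, 0.5, -2.4]
grip_width: 0.305
grip_force: 49.8
```

```bash
python3 go.py .5555 .2075 .0933 -13.4
```

Run:
```python
from h import *
s=ctrl.get_image("scene")
cv2.imwrite("pics/p2.png",cv2.resize(s[240:340,250:380],None,fx=5,fy=5,interpolation=cv2.INTER_CUBIC))
```

```text
rotvec tool [ 0.1   0.16 -0.07] shift in final tool axes [-0.0006 -0.0012  0.0337] now [0.5559 0.2062 0.127 ] [ 1.799e+02  1.600e-01 -1.347e+01] t 19.1667
```

View pics/p2.png

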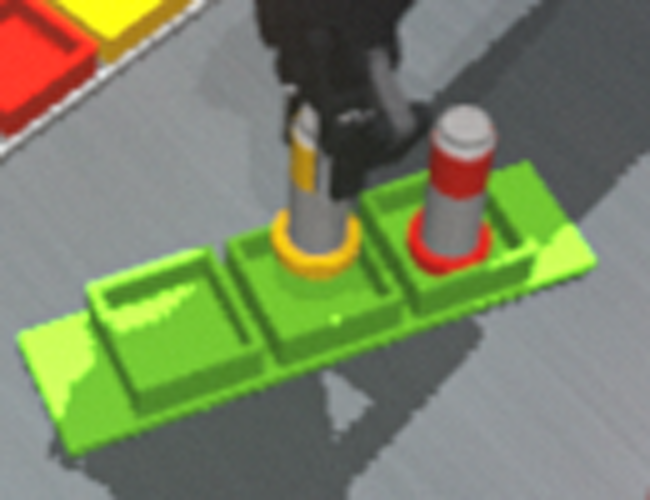

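Red stands in the near tray and yellow hangs upright over the middle one, flange centre near (316,241).

>>> creep_tool(motion={"sx":[-0.0004,0,0,0,0,0,0,0],"sy":[-0.0008,0,0,0,0,0,0,0],"sz":[0.01,0.01,0.006,0.003,0,0.0015,0,0],"wx":[0,0,0,0,0,0,0,0],"wy":[0,0,0,0,0,0,0,0],"wz":[0,0,0,0,0,0,0,0]})

```text
clock: 19.88
position: [0.5569, 0.2083, 0.0982]
eef_rot: [-180.0, -0.0, -13.4]
force: [0.0, 0.3, -2.9]
grip_width: 0.311
grip_force: 49.8
```

>>> creep_tool(motion={"sx":[0,0,0,0],"sy":[0,0,0,0],"sz":[0.0015,0.001,0.001,0],"wx":[0,0,0,0],"wy":[0,0,0,0],"wz":[0,0,0,0]})

```text
clock: 20.22
position: [0.5565, 0.2081, 0.094]
eef_rot: [180.0, 0.0, -13.4]
force: [0.1, -0.2, -1.7]
grip_width: 0.308
grip_force: 49.8
```

```bash
python3 go.py .5555 .2075 .0933 -13.4
```

```text
rotvec tool [ 0.01  0.02 -0.04] shift in final tool axes [-0.0008  0.0008  0.0007] now [0.5565 0.2081 0.094 ] [ 1.7999e+02  2.0000e-02 -1.3440e+01] t 20.2167
```

Touching the floor; settle, release, retreat and go for blue.

>>> creep_tool(motion={"sx":[0,0,0],"sy":[0,0,0],"sz":[0.001,0,0],"wx":[0,0,0],"wy":[0,0,0],"wz":[0,0,0]})

```text
clock: 20.47
position: [0.5566, 0.2081, 0.0933]
eef_rot: [180.0, 0.0, -13.4]
force: [-0.0, -0.8, -2.0]
grip_width: 0.31
grip_force: 50.1
```

>>> creep_tool(motion={"sx":[0,0,0,0,0],"sy":[0,0,0,0,0],"sz":[0,0,0,0,0],"wx":[0,0,0,0,0],"wy":[0,0,0,0,0],"wz":[0,0,0,0,0]}, finger_gap=1.0)

```text
clock: 20.88
position: [0.5569, 0.2082, 0.0937]
eef_rot: [-180.0, -0.0, -13.4]
force: [-1.0, -0.9, 0.5]
grip_width: 0.986
grip_force: 0.0
```

>>> creep_tool(motion={"sx":[0,0,0,0,0,0,0,0,0,0],"sy":[0,0,0,0,0,0,0,0,0,0],"sz":[-0.01,-0.025,-0.035,-0.03,-0.02,0,0,0,0,0],"wx":[0,0,0,0,0,0,0,0,0,0],"wy":[0,0,0,0,0,0,0,0,0,0],"wz":[0,0,0,0,0,-5,-6,-6,-5.1,0]})

```text
clock: 21.72
position: [0.5568, 0.2082, 0.2143]
eef_rot: [-180.0, -0.1, 8.7]
force: [-0.2, -0.8, -0.9]
grip_width: 1.0
grip_force: 0.0
```

```bash
python3 go.py .458 -.015 .0915 8.7
```

```text
rotvec tool [-0.   -0.06  0.04] shift in final tool axes [-0.1314  0.2057  0.1228] now [0.5568 0.2082 0.2143] [-1.80e+02 -6.00e-02  8.74e+00] t 21.7167
```

>>> creep_tool(motion={"sx":[-0.01,-0.0164,-0.02,-0.02,-0.02,-0.02,-0.0164,-0.0086,0,0,0,0,0,0],"sy":[0.0157,0.0257,0.0313,0.0313,0.0313,0.0313,0.0257,0.0134,0,0,0,0,0,0],"sz":[0,0,0,0,0,0,0,0,0,0.015,0.025,0.025,0,0],"wx":[0,0,0,0,0,0,0,0,0,0,0,0,0,0],"wy":[0,0,0,0,0,0,0,0,0,0,0,0,0,0],"wz":[0,0,0,0,0,0,0,0,0,0,0,0,0,0]})

```text
clock: 22.88
position: [0.457, -0.0142, 0.1474]
eef_rot: [-179.9, 0.2, 8.6]
force: [-0.4, 0.3, -0.1]
grip_width: 1.004
grip_force: 0.0
```

```bash
python3 go.py .458 -.015 .0915 8.7
```

```text
rotvec tool [-0.08  0.17 -0.07] shift in final tool axes [0.0009 0.001  0.0559] now [ 0.457  -0.0142  0.1474] [-1.7992e+02  1.7000e-01  8.6300e+00] t 22.8833
```

>>> creep_tool(motion={"sx":[0.0003,0,0,0,0],"sy":[0,0,0,0,0],"sz":[0.02,0.022,0.0135,0,0],"wx":[0,0,0,0,0],"wy":[0,0,0,0,0],"wz":[0,0,0,0,0]})

```text
clock: 23.3
position: [0.4589, -0.0147, 0.0942]
eef_rot: [180.0, -0.1, 8.7]
force: [-0.3, 0.4, 0.3]
grip_width: 0.999
grip_force: 0.0
```

>>> creep_tool(motion={"sx":[0,0,0,0,0,0,0,0],"sy":[0,0,0,0,0,0,0,0],"sz":[0,0,0,0,0,0,0,0],"wx":[0,0,0,0,0,0,0,0],"wy":[0,0,0,0,0,0,0,0],"wz":[0,0,0,0,0,0,0,0]}, finger_gap=0.0, force=50)

```text
clock: 23.97
position: [0.4586, -0.0152, 0.0937]
eef_rot: [180.0, -0.1, 8.6]
force: [-1.1, -0.2, 5.3]
grip_width: 0.304
grip_force: 49.0
```

```bash
python3 go.py .458 -.015 .0933 8.7
```

```text
rotvec tool [ 0.04 -0.07 -0.05] shift in final tool axes [-0.0006 -0.0003  0.0004] now [ 0.4586 -0.0152  0.0937] [ 1.7996e+02 -7.0000e-02  8.6500e+00] t 23.9667
```

>>> creep_tool(motion={"sx":[0,0,0,0,0,0,0,0,0,0,0],"sy":[0,0,0,0,0,0,0,0,0,0,0],"sz":[-0.006,-0.015,-0.025,-0.03,-0.025,-0.012,0,0,0,0,0],"wx":[0,0,0,0,0,0,0,0,0,0,0],"wy":[0,0,0,0,0,0,0,0,0,0,0],"wz":[0,0,0,0,0,0,5,6,6,5.1,0]})

```text
clock: 24.88
position: [0.457, -0.0146, 0.204]
eef_rot: [-180.0, 0.2, -13.5]
force: [0.9, 0.0, -3.2]
grip_width: 0.307
grip_force: 49.5
```

```bash
python3 go.py .6236 .1912 .0933 -13.4
```

```text
rotvec tool [-0.01  0.18 -0.12] shift in final tool axes [ 0.1144 -0.2388  0.1107] now [ 0.457  -0.0146  0.204 ] [-179.99    0.18  -13.52] t 24.8833
```

>>> creep_tool(motion={"sx":[0.0057,0.0114,0.0143,0.0143,0.0143,0.0143,0.0143,0.0114,0.0086,0.0057,0,0,0,0,0,0,0,0],"sy":[-0.0119,-0.0239,-0.0298,-0.0298,-0.0298,-0.0298,-0.0298,-0.0239,-0.0179,-0.0119,0,0,0,0,0,0,0,0],"sz":[0,0,0,0,0,0,0,0,0,0,0,0.015,0.025,0.02,0.015,0,0,0],"wx":[0,0,0,0,0,0,0,0,0,0,0,0,0,0,0,0,0,0],"wy":[0,0,0,0,0,0,0,0,0,0,0,0,0,0,0,0,0,0],"wz":[0,0,0,0,0,0,0,0,0,0,0,0,0,0,0,0,0,0]})

```text
clock: 26.38
position: [0.6251, 0.1902, 0.1317]
eef_rot: [-180.0, -0.1, -13.5]
force: [-0.0, -0.3, -2.3]
grip_width: 0.306
grip_force: 50.0
```

```bash
python3 go.py .6236 .1912 .0933 -13.4
```

```text
rotvec tool [-0.03 -0.08 -0.05] shift in final tool axes [-0.0017 -0.0006  0.0384] now [0.6251 0.1902 0.1317] [-1.7997e+02 -8.0000e-02 -1.3450e+01] t 26.3833
```

>>> creep_tool(motion={"sx":[-0.001,0,0,0,0,0,0,0],"sy":[-0.0006,0,0,0,0,0,0,0],"sz":[0.01,0.012,0.008,0.004,0,0.0015,0,0],"wx":[0,0,0,0,0,0,0,0],"wy":[0,0,0,0,0,0,0,0],"wz":[0,0,0,0,0,0,0,0]})

```text
clock: 27.05
position: [0.6241, 0.1913, 0.0957]
eef_rot: [-180.0, -0.0, -13.4]
force: [1.5, -0.1, -3.1]
grip_width: 0.311
grip_force: 50.1
```

>>> creep_tool(motion={"sx":[0,0,0,0],"sy":[0,0,0,0],"sz":[0.0015,0.001,0,0],"wx":[0,0,0,0],"wy":[0,0,0,0],"wz":[0,0,0,0]})

```text
clock: 27.38
position: [0.6244, 0.1913, 0.0938]
eef_rot: [-180.0, -0.1, -13.4]
force: [0.1, -1.6, 0.9]
grip_width: 0.309
grip_force: 50.3
```

```bash
python3 go.py .6236 .1912 .0937 -13.4
```

```text
rotvec tool [-0.03 -0.07 -0.05] shift in final tool axes [-0.0007  0.0003  0.0001] now [0.6244 0.1913 0.0938] [-1.7997e+02 -7.0000e-02 -1.3450e+01] t 27.3833
```

Contact. Release, rise, move aside toward the robot's right, and check.

>>> creep_tool(motion={"sx":[0,0,0,0,0],"sy":[0,0,0,0,0],"sz":[0,0,0,0,0],"wx":[0,0,0,0,0],"wy":[0,0,0,0,0],"wz":[0,0,0,0,0]}, finger_gap=1.0)

```text
clock: 27.8
position: [0.6238, 0.1913, 0.0929]
eef_rot: [-180.0, -0.0, -13.4]
force: [0.2, -0.2, 0.7]
grip_width: 0.987
grip_force: 0.0
```

>>> creep_tool(motion={"sx":[0,0,0,0,0,0,0,0,0,0,0,0,0,0,0],"sy":[0,0,0,0,0,0.03,0.035,0.035,0.035,0.035,0.035,0.03,0.03,0,0],"sz":[-0.01,-0.025,-0.035,-0.035,-0.03,0,0,0,0,0,0,0,0,0,0],"wx":[0,0,0,0,0,0,0,0,0,0,0,0,0,0,0],"wy":[0,0,0,0,0,0,0,0,0,0,0,0,0,0,0],"wz":[0,0,0,0,0,0,0,0,0,0,0,0,0,0,0]})

```text
clock: 29.05
position: [0.562, -0.0677, 0.2287]
eef_rot: [-180.0, -0.1, -13.6]
force: [-0.4, -0.9, 0.2]
grip_width: 1.001
grip_force: 0.0
```

Run:
```python
from h import *
t=ctrl.get_image("top");s=ctrl.get_image("scene")
a=cv2.resize(t[140:260,180:260],(320,480),interpolation=cv2.INTER_CUBIC)
b=cv2.resize(s[240:340,250:370],(480,400),interpolation=cv2.INTER_CUBIC)
o=np.zeros((480,800,3),np.uint8);o[:,:320]=a;o[:400,320:]=b;cv2.imwrite("pics/e.png",o);cv2.imwrite("pics/es.png",s);cv2.imwrite("pics/et.png",t)
```

```text
(no output)
```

View pics/e.png

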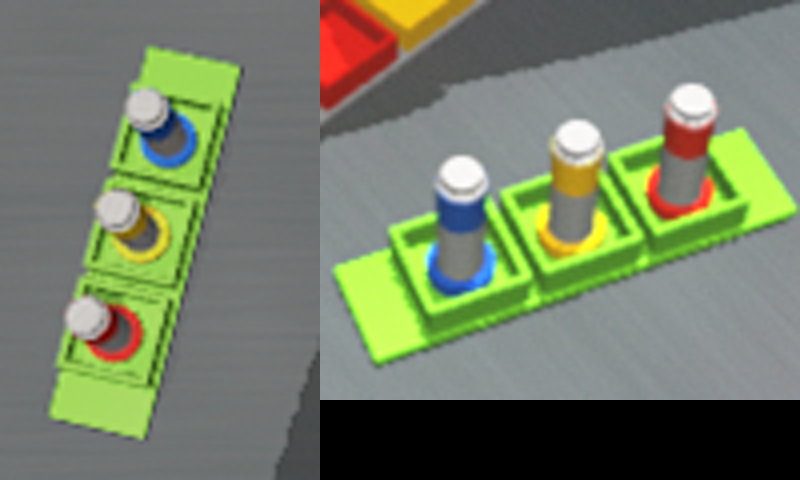

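All three punches stand upright in the press rack: red near at (113,330), yellow in the middle at (140,233), blue far at (166,139) in the top crop. Each flange is about centred in its tray, and the bar's position in the rest was checked earlier.

```bash
python3 -c "
from cell import ctrl; print(ctrl.finish_job())"
```

```text
the job is handed in; nothing more can be done
None
```

I handed the job in at about 29 s: the bar lies in the orange rest, about 1 mm off centre in the picture taken after its release, and red (near), yellow (middle) and blue (far) stand upright in the press rack, in reverse order; no verdict came back.

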